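Pop the latched drill-bit drawer with the release pin

ROBOT

A 7-joint arm with a two-finger parallel gripper is mounted at the origin on the work surface. World frame = base frame: x ahead of the robot, y to its left, z up, the work surface at z = 0. Lengths are in m, angles in rad, forces in N, time in s.
With the tool pointing down it reaches from about 0.35 to 0.9 m from the base axis. Payload 8.1 kg.
Tool frame: the origin (TCP) lies midway between the tips of the shut fingers; the grasp point (between the pads) lies 19 mm behind it; z points along the fingers, y is the direction in which the jaws open and shut (so a half turn about z gives the same grasp; the last joint's range is limited). The gripper opens to 92 mm and grips with 3 to 60 N. Pads are 19 mm wide; open, the fingers measure 130 mm over their backs; the gripper's body (75 mm by 190 mm) begins 47 mm behind the grasp point.
Start: joints at [-1.356, 0.434, 0.025, 1.573, -0.012, 1.134, -0.075], TCP at [0.195, 0.594, 0.227] pointing down, gripper open.
Joint ranges: [-2.62, 2.62], [-0.44, 2.09], [-1.27, 1.32], [0.08, 2.57], [-1.32, 4.46], [0.12, 2], [-2.74, 2.74]. Speed limits (rad/s): [2.22, 2.22, 3.01, 3.01, 3.14, 3.14, 3.14].

INTERFACE

Orientations are given as a rotation vector (axis times angle).
In Python, from cell import monitor, get_image, get_calibration, workorder, look_for, masks_of gives the robot as it stands.
- The arm moves only by the shell command python3 -m crank 'ROWS' [FORCE]. ROWS is JSON, a list of rows, each a list of 3 entries, a list of its own where there are three numbers: the shift along the tool's x, y, z in cm, then the turn about the tool's z in degrees, then the closure in counts, from 0 (fully open) to 255 (shut). A call has 1 to 5 rows; each row shifts and turns the commanded pose from where the row before left it, along the tool's axes as they then stand; what a row does not reach is not made up. A row lasts 1/10 s, in which the tool goes at most 50 mm and 8.59 degrees, less where a joint would pass 70% of its speed; a pose out of reach is approached as far as the arm can. A call with a gripper value outside its range is refused whole. The fingers move at their own pace and stop on an object; FORCE is the grip in N (left out, the last holds). Time passes only in rows, so rows that do not move let the fingers close. It gives the time, the measured TCP pose, the force and the opening at its end, in the units of the state.
- monitor.observe(): the state, without advancing time (a new reading comes with each control period).
- get_image(name): name is "scene" or "side" or "wrist"; returns (picture, depth): 420x560x3 uint8, red, green, blue; 420x560 float32, m along the optical axis (not along the pixel's ray), 0 where there is no reading.
- get_calibration(name): a dict with "fx", "fy", "cx", "cy" (pixels), "D" ([k1, k2, p1, p2, k3] as OpenCV has them; the pictures are not rectified), "R" (3x3) and "t" (3): a world point X has camera coordinates R X + t. Camera axes: x right, y down, z forward; pixel columns grow to the right and rows downward; lengths in m; the calibration is good to about 2 mm. A picture is of the moment at which its call begins: read the wrist's pose just before it. get_calibration takes no time and is no camera call; for the wrist camera it gives the pose at the moment of the call.
- workorder.sign_off(): hands the job in, once; it reports no verdict.
Trained networks look in the newest picture that a camera, given by its name, has taken for a name from the list of things; names that differ only in an ending like _2 or _b are one class to them, and where a whole thing is asked for, a point or a joint stands for the part that bears it (a point fixed in the world has none). Each returns a list of dicts, best first, with "score" (0 to 1); they miss things now and then, are a little off and sometimes report something else, mostly with a low value. They report only what shows in the picture. A call takes as long as a camera call. They do not tell look-alikes from the thing itself.
- look_for(label, camera): "location" ([x, y, z] in m, in world coordinates, good to about 4 mm: the middle of the surface that is visible of it).
- masks_of(label, camera): "region" (420x560 bool, what is visible of it).
The state is a dict: "clock": time; "joints": joint angles; "dq": joint speeds; "joint_efforts": joint torques, N m; "position": TCP position; "ee_rot": TCP orientation; "force": force on the tool from outside, world axes, zero at the start; "ft_torque": the same for the moment, N m; "width": opening from 0.0 (shut) to 1.0 (fully open).
Only numpy, scipy, OpenCV 4.12 (cv2) and the standard library are available. Lean on these libraries where they do the work, as an engineer would, in place of code of your own. Each camera call takes 0.05 s, during which the arm holds its last target.

TASK

Take the orange-handled release pin out of its blue stand and push its steel rod down through the yellow-ringed hole in the grey case until the hidden latch lets go and the red-fronted bit drawer springs fully out. Then put the pin back upright in its stand, fully home with its collar resting on top, and let go. Leave the drawer out and do not disturb the other things on the bench.

Things in the scene. Friction and masses are not known exactly. Their poses are not given: they have to be found in the camera images.
- pin_grip (a point): Centre of the handle of the loose release pin (55 to 115 g), upright in its stand at the start: round orange handle 18 mm in diameter, 54 mm long; below it a dark round collar 26 mm in diameter, 5 mm thick; below that a steel rod 8 mm in diameter, 66 mm long, end slightly tapered. z runs up the axis. The collar's underside is 32 mm below this point, the rod's end 98 mm.
- pin_tip (a point): The free (lower) end of the pin's rod, on its axis.
- pin_collar (a point): Centre of the underside of the pin's collar, where the rod begins. It rests on the stand's top when the pin is put away.
- stand_hole (a point): Mouth of the hole that keeps the pin: centre of the stand's top face, 80 mm above the bench. The stand is a blue block 60 x 60 x 80 mm high on a dark foot plate 85 x 85 x 8 mm, fixed to the bench. The round hole is 13 mm in diameter, slightly wider at the mouth, and goes right through. z is up.
- hole (a point): Centre of the access hole in the case's top face, 85 mm above the bench. Fixed grey steel case: 160 mm along its x, 130 along y, 85 high. Axes are the case's: z up, -x the way the drawer comes out. Round hole with a yellow ring, 14 mm in diameter through a 5 mm plate, 15 mm to -y of the top's middle. The hidden latch's flat spring paddle (30 x 30 mm) lies 20 mm below the top face.
- latch (a joint): How far the hidden latch paddle is pressed down, m: 0 at rest, stop at 0.012. It springs back. It needs about 2 N to start and 5 N at 0.0065, where the drawer is let go; about 7 N at the stop.
- drawer (a joint): How far the red-fronted drill-bit drawer has come out of the case, m: 0 shut and latched, 0.055 fully out. Its spring throws it out in about half a second once the latch lets go; it cannot be pulled out while latched.
- drawer_front (a point): Centre of the face of the drawer's red front (122 mm wide, 44 mm high), 27 mm above the bench; a steel lip projects 12 mm farther out. Moves with the drawer.
- workpiece: Bystander: loose aluminium plate 60 x 45 x 20 mm with two holes, lying on the bench behind the case. Origin: centre of the underside.
- slug: Bystander: loose brass cylinder 40 mm in diameter, 35 mm high, near the stand. Origin: centre of the underside.
- oil: Bystander: loose black oil bottle with a yellow label, 60 mm in diameter, 150 mm high. Origin: centre of the underside.
- bin: Bystander: loose open yellow bin, 110 x 90 x 50 mm. Origin: centre of the underside.
- wrench: Bystander: steel wrench lying flat on the bench off to the right; origin under its middle.
- drill: Bystander: red and black cordless drill standing on its battery off to the left, 200 mm high. Origin: centre of the underside.
- pin: The release pin itself, origin at the centre of its collar's underside (the same point as pin_collar), z up along its axis.
- latch_top (a point): Centre of the top of the hidden latch paddle, below the access hole; moves with the latch.
Mind the look-alikes: they are no part of the job. Leave any turquoise look-alike of the part that bears stand_hole alone.

How it is judged:
On the way, in this order (a step that is already met when the one before it is completed fails the run):
1. the pin, reaching through the hole in the case, presses the latch down (value of joint latch above 0.004 m and horizontal distance between pin_tip and hole below 0.012 m and z of pin_tip in the frame of hole below -0.015 m and contact force between pin and latch above 0.5 N).
2. the drawer springs out at least 50 mm (value of joint drawer above 0.05 m), for 0.1 s.
At the end, for the whole second after the job is handed in: the drawer is out by more than 50 mm, the latch has sprung back (pressed less than 2 mm), and the pin is at rest upright (within 0.1 rad) in the stand, its collar within 6 mm of the hole's centre and within 3 mm of the stand's top in height (value of joint drawer above 0.05 m and value of joint latch below 0.002 m and horizontal distance between pin_collar and stand_hole below 0.006 m and z of pin_collar in the frame of stand_hole between -0.003 and 0.003 m and angle between pin_grip's own z axis and vertical below 0.1 rad and linear speed of pin below 0.02 m/s); the robot touches nothing.
It fails at once if a bystander (plate, brass cylinder, bottle, bin, wrench or drill) is moved by more than 30 mm (distance of any of workpiece, slug, oil, bin, wrench, drill from where it was at the start of the episode above 0.03 m).
It also fails if it takes over 51 s, if anything falls off the work surface, if the arm or the gripper's body presses on something with over 40 N, if the wrist force passes 120 N, or if a joint passes its speed limit or range.

## Working session

There is one attempt and no reset: what is moved stays moved. The work goes in short steps, Python scripts to look and compute and a shell command to move; the robot and the scene stay as the last step left them, time stands still between calls to the robot, and variables do not carry over. Pictures are saved under pics/ and viewed, and the job is handed in when it is done.

```bash
ls; mkdir -p pics; cat > h.py <<'E'
import numpy as np, cv2
from cell import monitor, get_image, get_calibration, workorder, look_for, masks_of
def save(n,im): cv2.imwrite('pics/'+n+'.png',im[:,:,::-1])
def world(cam,u,v,d,c=None):
    c=c or get_calibration(cam)
    K=np.array([[c['fx'],0,c['cx']],[0,c['fy'],c['cy']],[0,0,1]])
    p=cv2.undistortPoints(np.array([[[u,v]]],float),K,np.array(c['D']))[0,0]
    return np.array(c['R']).T@(np.array([p[0]*d,p[1]*d,d])-np.array(c['t']))
def proj(cam,X,c=None):
    c=c or get_calibration(cam)
    K=np.array([[c['fx'],0,c['cx']],[0,c['fy'],c['cy']],[0,0,1]])
    return cv2.projectPoints(np.array(X,float).reshape(-1,1,3),cv2.Rodrigues(np.array(c['R']))[0],np.array(c['t'],float),K,np.array(c['D']))[0][:,0]
E
python3 - <<'E'
from h import *
print(monitor.observe())
for n in ['scene','side','wrist']:
    im,d=get_image(n); save(n+'0',im); np.save('pics/'+n+'0.npy',d)
    for l in ['pin_grip','stand_hole','hole','slug']:
        print(n,l,[(np.round(x['location'],4),round(x['score'],2)) for x in look_for(l,n)])
E
```

```text
pics
{'clock': 0.0, 'joints': array([-1.35558957,  0.43519256,  0.02496263,  1.57406573, -0.01157002,
        1.13399383, -0.07510297]), 'dq': array([ 0.00043044, -0.00082972, -0.00119175,  0.0008671 , -0.0012108 ,
        0.00067744,  0.00052172]), 'joint_efforts': array([-1.19814002e-03, -6.67858815e+01,  9.84875187e-01, -3.14457071e+01,
       -6.03315979e-02,  4.29848477e-02,  1.69306245e-04]), 'position': array([0.19520537, 0.59321562, 0.22597588]), 'ee_rot': array([-4.97176737e-01, -3.10192038e+00,  2.37656474e-03]), 'force': array([-0.13569755, -1.12422808, -0.08475101]), 'ft_torque': array([ 0.00648012, -0.00181371,  0.0126454 ]), 'width': 0.9994890863395884}
scene pin_grip [(array([0.4541, 0.1714, 0.1122]), 0.42)]
scene stand_hole [(array([0.3248, 0.1745, 0.049 ]), 0.66), (array([0.4701, 0.1737, 0.0421]), 0.62)]
scene hole [(array([ 0.5203, -0.1951,  0.0834]), 0.58)]
scene slug [(array([0.5394, 0.1247, 0.0344]), 0.76)]
side pin_grip [(array([0.446 , 0.1592, 0.1102]), 0.49), (array([0.5379, 0.4897, 0.1507]), 0.35)]
side stand_hole [(array([0.435 , 0.1377, 0.0442]), 0.9), (array([0.2877, 0.1361, 0.049 ]), 0.77), (array([0.4413, 0.1588, 0.1145]), 0.55)]
side hole [(array([ 0.4745, -0.2543,  0.0866]), 0.94)]
side slug [(array([0.5263, 0.1047, 0.0293]), 0.53)]
wrist pin_grip []
wrist stand_hole []
wrist hole []
wrist slug []
```

View pics/scene0.png

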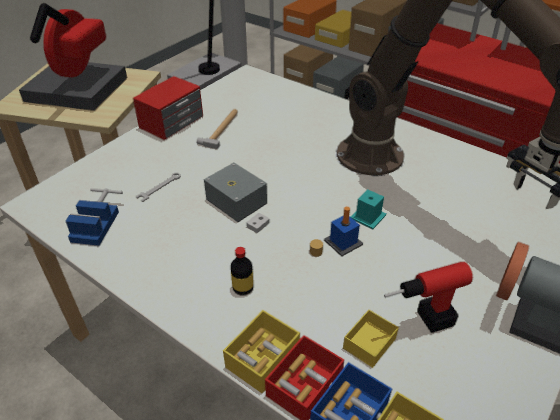

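View pics/side0.png

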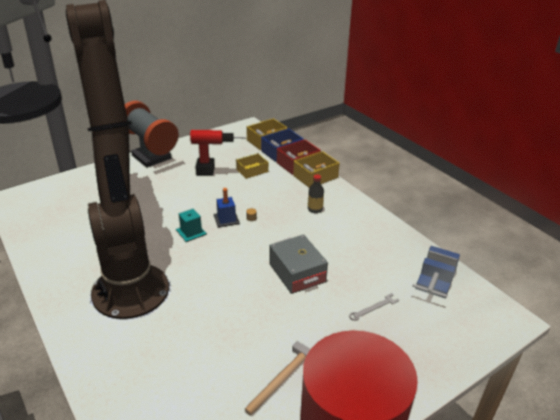

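View pics/wrist0.png

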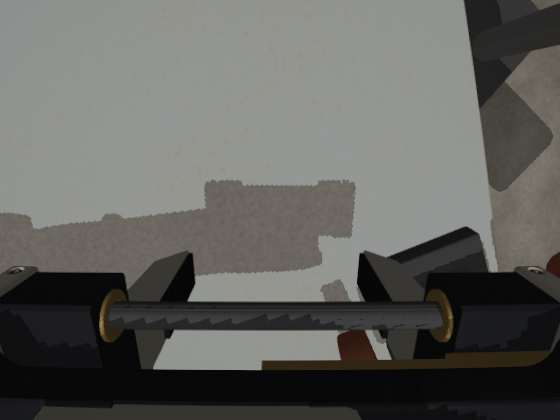

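Candidates: pin handle orange at scene (346,215) in the blue stand (344,235); the turquoise look-alike stand at scene (370,207), empty; bigger orange/red things (drill at 445,285, grinder wheel at 515,270) are not the pin. The choice is the blue stand. Next a close crop, and positions from depth.

```bash
python3 - <<'E'
from h import *
a=cv2.imread('pics/scene0.png');b=cv2.imread('pics/side0.png')
c1=cv2.resize(a[180:270,300:400],(400,360),interpolation=3);c2=cv2.resize(b[180:300,180:340][:, :],(400,300),interpolation=3)
o=np.zeros((360,800,3),np.uint8);o[:,:400]=c1;o[:300,400:]=c2;cv2.imwrite('pics/crop0.png',o)
for n,pts in [('scene',[(346,210),(346,216),(344,222),(344,238),(231,183),(229,185),(233,181),(316,246),(258,222)]),('side',[(225,195),(226,207),(302,252),(310,282),(251,213),(190,215)])]:
    d=np.load('pics/%s0.npy'%n)
    for u,v in pts:
        print(n,u,v,d[v,u],np.round(world(n,u,v,float(np.median(d[v-1:v+2,u-1:u+2]))),4))
    c=get_calibration(n);print('campos',-np.array(c['R']).T@c['t'],c['fx'])
E
```

```text
scene 346 210 1.4671942 [0.4547 0.1638 0.139 ]
scene 346 216 1.4824768 [0.4548 0.166  0.1172]
scene 344 222 1.5016793 [0.4555 0.162  0.0921]
scene 344 238 1.5102289 [0.4801 0.1806 0.0574]
scene 231 183 1.7573044 [ 0.4993 -0.2361  0.0739]
scene 229 185 1.6355478 [ 0.5232 -0.2223  0.0876]
scene 233 181 1.6608444 [ 0.4997 -0.2262  0.087 ]
scene 316 246 1.5059814 [0.5387 0.1233 0.037 ]
scene 258 222 1.6182446 [ 0.5471 -0.0876  0.0208]
campos [1.44448385 0.68486029 1.11557485] 519.4878292504118
side 225 195 1.9626412 [0.4447 0.1569 0.1134]
side 226 207 1.9583116 [0.4357 0.1371 0.0755]
side 302 252 1.8564619 [ 0.5142 -0.2201  0.0785]
side 310 282 1.7057709 [ 0.4797 -0.3127  0.0364]
side 251 213 1.99587 [0.5198 0.1024 0.0366]
side 190 215 1.9293275 [0.3041 0.1636 0.076 ]
campos [-0.32266927 -1.28505707  1.2118469 ] 543.692692359179
```

View pics/crop0.png

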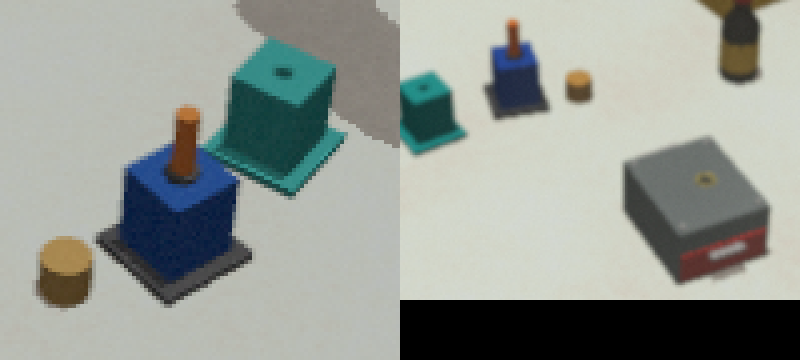

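Crop confirms: orange handle with dark collar sits in the blue stand; the turquoise block beside it is empty; red drawer front faces about -y. Working out tool axes.

```bash
cat >> h.py <<'E'
def tool():
    s=monitor.observe(); return s,cv2.Rodrigues(np.array(s['ee_rot'],float))[0],np.array(s['position'])
def to(X,s=None):
    s,R,p=tool(); return np.round(100*R.T@(np.array(X)-p),2)
E
python3 - <<'E'
from h import *
s,R,p=tool();print(R.round(3))
c=get_calibration('wrist');cp=-np.array(c['R']).T@c['t']
print('cam in tool',R.T@(cp-p),'optical axis in tool',R.T@np.array(c['R'])[2], 'cam x', R.T@np.array(c['R'])[0],c['fx'])
print(to([0.448,0.162,0.23]))
for n in ['drawer_front','workpiece','slug','oil','bin','wrench','drill']:
  for cam in ['scene','side']:
    print(n,cam,[(np.round(x['location'],3),round(x['score'],2)) for x in look_for(n,cam)[:2]])
E
```

```text
[[-0.95   0.313 -0.   ]
 [ 0.313  0.95   0.   ]
 [ 0.     0.    -1.   ]]
cam in tool [ 0.08479726 -0.00053238 -0.15858921] optical axis in tool [-3.11222665e-01 -9.11846953e-05  9.50337016e-01] cam x [1.17218317e-05 9.99999995e-01 9.97885938e-05] 316.0378402373465
[-37.5  -33.11  -0.33]
drawer_front scene []
drawer_front side [(array([ 0.479, -0.304,  0.034]), 0.83)]
workpiece scene [(array([ 0.546, -0.086,  0.019]), 0.75), (array([ 0.52 , -0.196,  0.085]), 0.61)]
workpiece side []
slug scene [(array([0.539, 0.125, 0.034]), 0.76)]
slug side [(array([0.526, 0.105, 0.029]), 0.53)]
oil scene [(array([0.78 , 0.048, 0.084]), 0.89)]
oil side [(array([0.754, 0.02 , 0.076]), 0.82)]
bin scene [(array([0.704, 0.405, 0.016]), 0.71)]
bin side [(array([0.71 , 0.412, 0.033]), 0.79), (array([0.527, 0.106, 0.031]), 0.27)]
wrench scene [(array([ 0.61 , -0.484,  0.008]), 0.6)]
wrench side [(array([ 0.595, -0.481,  0.007]), 0.84)]
drill scene [(array([0.564, 0.508, 0.166]), 0.57)]
drill side [(array([0.542, 0.491, 0.15 ]), 0.56), (array([0.445, 0.157, 0.111]), 0.2)]
```

```bash
python3 -m crank '[[[-3.7,-3.3,0],0,0],[[-3.7,-3.3,0],0,0],[[-3.7,-3.3,0],0,0],[[-3.7,-3.3,0],0,0],[[-3.7,-3.3,0],0,0]]' 35;  python3 -m crank '[[[-3.7,-3.3,0],0,0],[[-3.7,-3.3,0],0,0],[[-3.7,-3.3,0],0,0],[[-3.7,-3.3,0],0,0],[[-3.7,-3.3,0],0,0]]'
```

```text
clock: 1.95
position: [0.3202, 0.3774, 0.2269]
ee_rot: [0.497, 3.102, 0.001]
force: [0.6, 1.0, -0.1]
width: 0.999
clock: 2.45
position: [0.4444, 0.1628, 0.2271]
ee_rot: [0.497, 3.101, 0.001]
force: [0.7, 0.9, 0.2]
width: 1.001
```

```bash
python3 -m crank '[[[0,0,0],0,0]]'; python3 - <<'E'
from h import *
c=get_calibration('wrist');im,d=get_image('wrist');save('w1',im);np.save('pics/w1.npy',d)
s,R,p=tool();print(p)
for l in ['pin_grip','stand_hole']:
    print(l,[(np.round(x['location'],4),round(x['score'],2)) for x in look_for(l,'wrist')])
hsv=cv2.cvtColor(im,cv2.COLOR_RGB2HSV)
m=(hsv[...,0]<20)&(hsv[...,1]>150)&(hsv[...,2]>60)&(d>0)
vs,us=np.nonzero(m);W=np.array([world('wrist',u,v,float(d[v,u]),c) for u,v in zip(us,vs)])
print(len(W));k=(W[:,2]>.134)&(W[:,2]<.145);print(W[k].mean(0),W[k].min(0),W[k].max(0),k.sum(),us[k].mean(),vs[k].mean())
E
```

```text
clock: 2.55
position: [0.4467, 0.1579, 0.2272]
ee_rot: [0.512, 3.097, -0.002]
force: [0.3, 1.3, -0.8]
width: 1.001
[0.44515548 0.1613624  0.22704286]
pin_grip [(array([0.4443, 0.1629, 0.1239]), 0.95)]
stand_hole [(array([0.4302, 0.1691, 0.0827]), 0.87), (array([0.3108, 0.1715, 0.0813]), 0.79)]
727
[0.44605715 0.16266018 0.13930742] [0.43841318 0.15432149 0.13403999] [0.45488581 0.17082738 0.14136383] 337 281.66765578635017 213.95548961424333
```

View pics/w1.png

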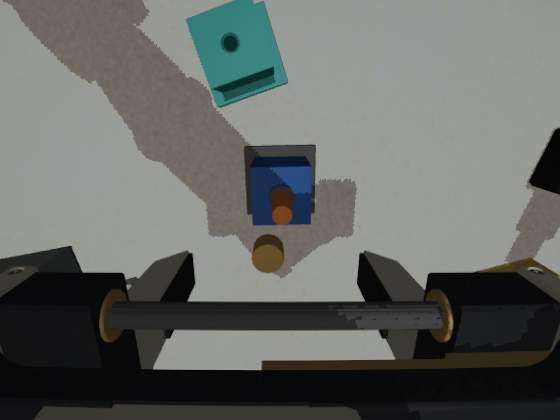

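The pin's handle top is at wrist pixel (282,214), world ≈(0.446,0.163,0.139), in the blue stand; turquoise stand at (235,50) is left alone.

```bash
python3 - <<'E'
from h import *
print(to([0.446,0.1626,0.095]), tool()[2])
E
```

```text
[-0.32 -0.16 13.18] [0.44344413 0.16501651 0.22676744]
```

```bash
cat >> h.py <<'E'
def pintop(name,lo=.134,hi=.145,off=0):
    c=get_calibration('wrist');s,R,p=tool();im,d=get_image('wrist');save(name,im)
    hsv=cv2.cvtColor(im,cv2.COLOR_RGB2HSV)
    m=(hsv[...,0]<20)&(hsv[...,1]>150)&(hsv[...,2]>60)&(d>0)
    vs,us=np.nonzero(m);W=np.array([world('wrist',u,v,float(d[v,u]),c) for u,v in zip(us,vs)])
    k=(W[:,2]>lo)&(W[:,2]<hi);W=W[k]
    print('tcp',p.round(4),'mean',W.mean(0).round(4),'mid',((W.min(0)+W.max(0))/2).round(4),'in tool cm',(100*R.T@((W.min(0)+W.max(0))/2-p)).round(2),k.sum())
E
python3 - <<'E'
from h import *
pintop('w2');pintop('w3')
E
```

```text
tcp [0.4434 0.165  0.2268] mean [0.446  0.1627 0.1393] mid [0.4467 0.1625 0.1379] in tool cm [-0.39 -0.14  8.89] 333
tcp [0.4431 0.1657 0.2267] mean [0.446  0.1628 0.1393] mid [0.4466 0.1626 0.1376] in tool cm [-0.43 -0.19  8.91] 334
```

```bash
python3 -m crank '[[[-0.35,-0.17,4],0,0],[[0,0,3],0,0],[[0,0,0],0,0]]'; python3 - <<'E'
from h import *
pintop('w4'); print(to([0.446,0.1626,0.095]))
E
```

```text
clock: 3.1
position: [0.4435, 0.1622, 0.1538]
ee_rot: [-0.492, -3.097, 0.006]
force: [0.3, -0.7, -0.8]
width: 1.002
tcp [0.4435 0.1622 0.1538] mean [0.4457 0.1628 0.1391] mid [0.4467 0.1626 0.1377] in tool cm [-0.3   0.14  1.61] 622
[-0.13  0.06  6.08]
```

View pics/w4.png

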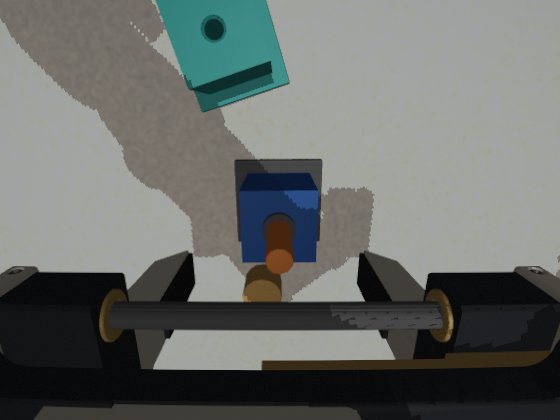

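Handle top at (279,261), centred between the jaws. Descending.

```bash
python3 -m crank '[[[-0.1,0,3],0,0],[[0,0,2.5],0,0],[[0,0,0.4],0,0],[[0,0,0],0,0],[[0,0,0],0,0]]'; python3 - <<'E'
from h import *
pintop('w5',.1); print(to([0.446,0.1626,0.095]))
E
```

```text
clock: 3.65
position: [0.4484, 0.1623, 0.0994]
ee_rot: [0.496, 3.1, 0.002]
force: [-0.2, -0.4, 0.8]
width: 1.002
tcp [0.4484 0.1623 0.0994] mean [0.4403 0.1647 0.1254] mid [0.4431 0.1625 0.1207] in tool cm [ 0.5  -0.14 -2.14] 1556
[ 0.24 -0.04  0.43]
```

View pics/w5.png

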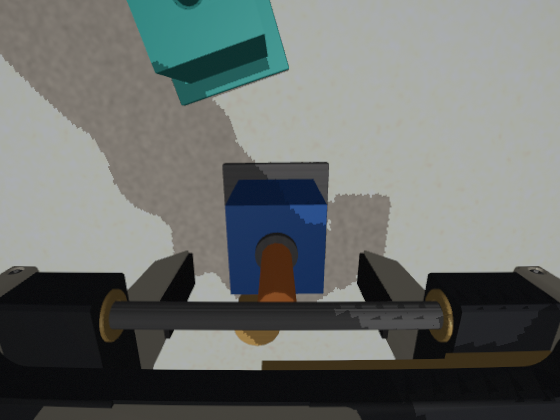

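```bash
python3 -m crank '[[[0.2,0,0.3],0,0],[[0,0,0],0,255],[[0,0,0],0,255],[[0,0,0],0,255],[[0,0,0],0,255]]' 40;python3 -m crank '[[[0,0,0],0,255],[[0,0,0],0,255],[[0,0,0],0,255]]' 40
```

```text
clock: 4.2
position: [0.4455, 0.1622, 0.0948]
ee_rot: [0.497, 3.102, 0.0]
force: [0.3, 0.0, 0.0]
width: 0.701
clock: 4.5
position: [0.4455, 0.1622, 0.0947]
ee_rot: [-0.497, -3.102, 0.0]
force: [-0.1, -0.5, 0.5]
width: 0.443
```

```bash
python3 -m crank '[[[0,0,0],0,255],[[0,0,0],0,255],[[0,0,0],0,255],[[0,0,0],0,255]]' 40;python3 -m crank '[[[0,0,-0.2],0,255],[[0,0,0],0,255]]' 40; python3 - <<'E'
from h import *
print(tool()[0]['ft_torque'],tool()[2])
im,d=get_image('wrist');save('w6',im)
E
```

```text
clock: 4.9
position: [0.4455, 0.1622, 0.0947]
ee_rot: [0.497, 3.102, 0.0]
force: [0.5, -0.1, -0.6]
width: 0.188
clock: 5.1
position: [0.4455, 0.1622, 0.0969]
ee_rot: [0.497, 3.102, 0.0]
force: [-1.0, 1.1, -0.5]
width: 0.187
[-0.01383069 -0.07732498 -0.0103797 ] [0.44551741 0.16218793 0.09688777]
```

View pics/w6.png

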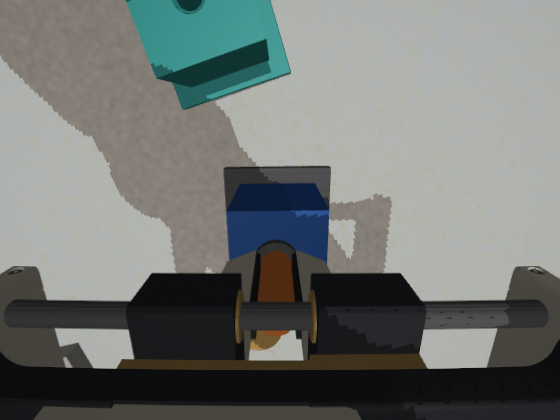

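Gripped (opening 0.187 ≈ 17 mm); handle between the jaws at (275,285). Lifting straight up.

```bash
python3 -m crank '[[[0,0,-2],0,255],[[0,0,-3],0,255],[[0,0,-3],0,255],[[0,0,-3],0,255],[[0,0,0],0,255]]'; python3 - <<'E'
from h import *
c=get_calibration('wrist');im,d=get_image('wrist');save('w7',im);np.save('pics/w7.npy',d)
im,d=get_image('scene');save('s7',im[130:280,200:420].repeat(3,0).repeat(3,1))
print(to([0.51,-0.226,0.205]))
print(look_for('stand_hole','wrist')[:2])
E
```

```text
clock: 5.65
position: [0.4475, 0.163, 0.2103]
ee_rot: [0.497, 3.097, 0.006]
force: [0.3, 0.1, -0.9]
width: 0.192
[-18.25 -34.88   0.17]
[{'location': [0.4352, 0.1678, 0.0822], 'score': 0.85}, {'location': [0.3092, 0.1679, 0.0796], 'score': 0.8}]
```

View pics/w7.png

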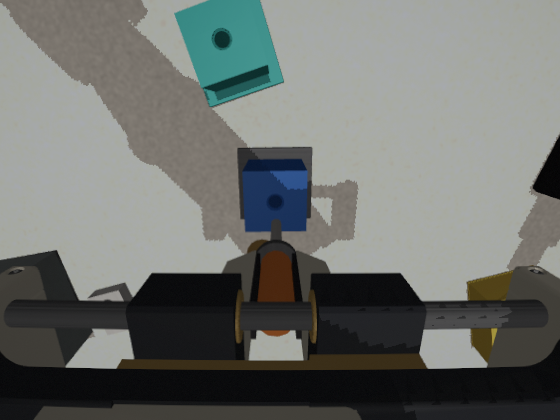

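View pics/s7.png

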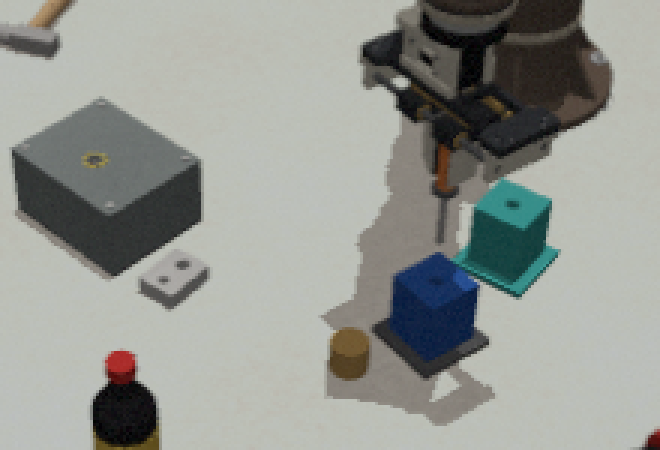

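```bash
python3 - <<'E'
from h import *
im=cv2.imread('pics/w7.png'); cv2.imwrite('pics/w7c.png',cv2.resize(im[150:280,210:340],(780,780),interpolation=3)[:600])
s,R,p=tool();print(p)
c=get_calibration('wrist')
C=-np.array(c['R']).T@c['t']
def ray(u,v,z):
    a=world('wrist',u,v,1.,c)-C; return C+a*(z-C[2])/a[2]
print('hole',ray(275,202.5,.08))
for x in (-.004,-.002,0,.002,.004): print(x,proj('wrist',p+R@np.array([x,0,.0807]),c),proj('wrist',p+R@np.array([x,0,.0807-.066]),c))
E
```

```text
[0.44507045 0.16206083 0.20618072]
hole [0.44366065 0.16122868 0.08      ]
-0.004 [[276.3633198  224.39039293]] [[276.57193762 262.12143645]]
-0.002 [[276.36525556 222.05981216]] [[276.57526071 259.15804566]]
0 [[276.36719813 219.7176844 ]] [[276.5786003  256.17444647]]
0.002 [[276.36914752 217.36395154]] [[276.58195641 253.17049007]]
0.004 [[276.37110375 214.99855542]] [[276.58532911 250.14602713]]
```

View pics/w7c.png

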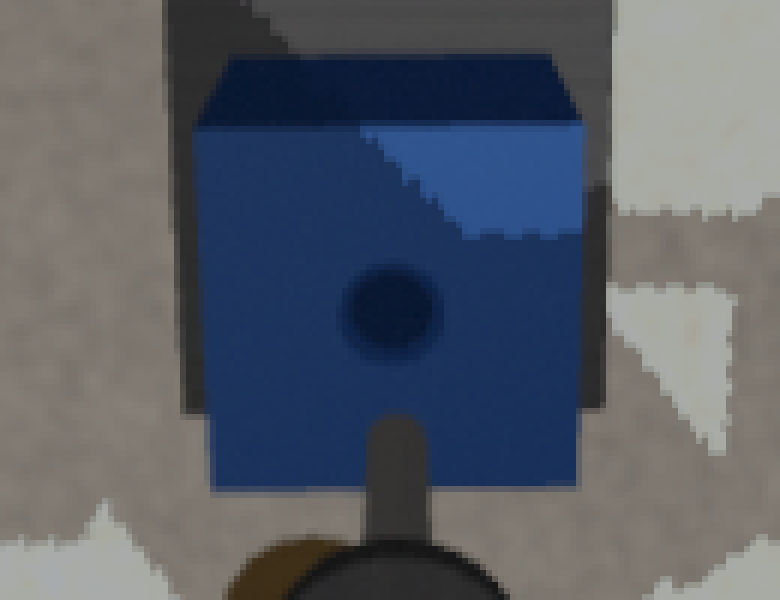

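Pin is clear of the stand, rod tip at wrist (276,220), stand hole at (275,202). Moving over the case.

```bash
python3 -m crank '[[[-1.6,-3,0],0,255],[[-2.3,-4.4,0],0,255],[[-2.3,-4.4,0],0,255],[[-2.3,-4.4,0],0,255],[[-2.3,-4.4,0],0,255]]';python3 -m crank '[[[-2.3,-4.4,0],0,255],[[-2.3,-4.4,0],0,255],[[-2,-3.8,0],0,255],[[-0.9,-1.6,0],0,255],[[0,0,0],0,255]]';python3 -m crank '[[[0,0,0],0,255],[[0,0,0],0,255],[[0,0,0],0,255]]'; python3 - <<'E'
from h import *
s,R,p=tool();print(p)
c=get_calibration('wrist');im,d=get_image('wrist');save('w8',im);np.save('pics/w8.npy',d)
print(look_for('hole','wrist')[:2])
E
```

```text
clock: 6.3
position: [0.4828, -0.069, 0.2055]
ee_rot: [-0.496, -3.1, 0.001]
force: [0.9, 0.2, -0.2]
width: 0.191
clock: 6.8
position: [0.5093, -0.2292, 0.2051]
ee_rot: [-0.505, -3.098, 0.003]
force: [0.1, 1.3, -0.3]
width: 0.188
clock: 7.1
position: [0.5105, -0.224, 0.2064]
ee_rot: [-0.494, -3.102, -0.001]
force: [0.7, -0.5, 0.3]
width: 0.189
[ 0.51053282 -0.22397029  0.20635975]
[{'location': [0.4859, -0.214, 0.0835], 'score': 0.87}]
```

View pics/w8.png

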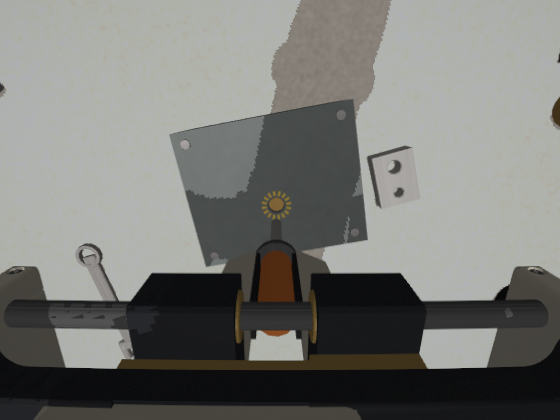

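```bash
cat >> h.py <<'E'
def ray(c,u,v,z):
    C=-np.array(c['R']).T@np.array(c['t']);a=world('wrist',u,v,1.,c)-C; return C+a*(z-C[2])/a[2]
E
python3 - <<'E'
from h import *
im=cv2.imread('pics/w8.png');hsv=cv2.cvtColor(im,cv2.COLOR_BGR2HSV)
m=(hsv[...,0]>15)&(hsv[...,0]<35)&(hsv[...,1]>90);m[:185]=0;m[228:]=0;m[:,:255]=0;m[:,300:]=0
v,u=np.nonzero(m);print(len(u),u.min(),u.max(),v.min(),v.max())
cu,cv_=(u.min()+u.max())/2,(v.min()+v.max())/2
c=get_calibration('wrist');s,R,p=tool();h=ray(c,cu,cv_,.085);print(p,h,'hole in tool',R.T@(h-p))
for x in (-.003,-.0015,0): print(x,proj('wrist',p+R@np.array([x,0,.0807]),c))
cv2.imwrite('pics/w8c.png',cv2.resize(im[180:270,230:320],(720,720),interpolation=3)[:600])
E
```

```text
379 262 290 191 219
[ 0.51066572 -0.22444105  0.20666946] [ 0.5106764  -0.22467598  0.085     ] hole in tool [-1.04379406e-04 -2.71184844e-04  1.21669336e-01]
-0.003 [[276.38055811 223.18077529]]
-0.0015 [[276.38185482 221.42964298]]
0 [[276.38315474 219.67200666]]
```

View pics/w8c.png

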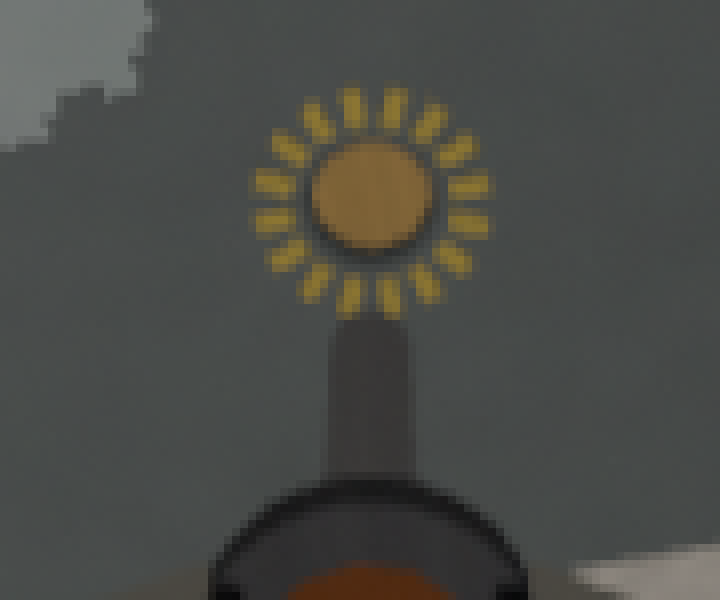

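The ring is at (276,205) and the rod tip at ≈(276,223); the pin sits ≈2.5 mm to tool -x of the TCP. I correct and descend to just above the hole, then look.

```bash
python3 -m crank '[[[0.25,0,2],0,255],[[0,0,1.2],0,255],[[0,0,0],0,255],[[0,0,0],0,255],[[0,0,0],0,255]]'; python3 - <<'E'
from h import *
c=get_calibration('wrist');s,R,p=tool();im,d=get_image('wrist');print(p,s['force'])
cv2.imwrite('pics/w9c.png',cv2.resize(im[180:270,230:320,::-1],(720,720),interpolation=3)[:600])
im,d=get_image('scene');save('s9',im[120:240,170:320].repeat(5,0).repeat(5,1)); 
E
```

```text
clock: 7.7
position: [0.5086, -0.225, 0.1753]
ee_rot: [0.497, 3.101, -0.0]
force: [-0.0, -0.3, -1.0]
width: 0.187
[ 0.50863282 -0.22495731  0.17533552] [-0.04746362 -0.25625408 -0.97145353]
```

View pics/w9c.png

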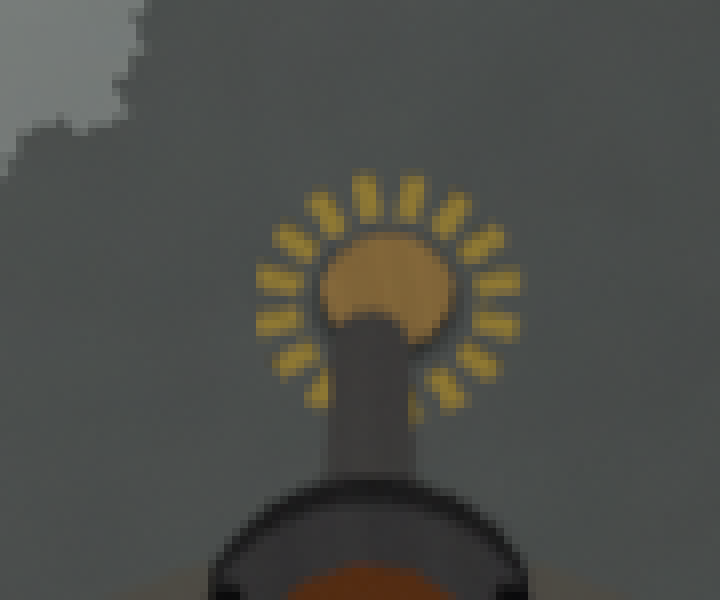

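View pics/s9.png

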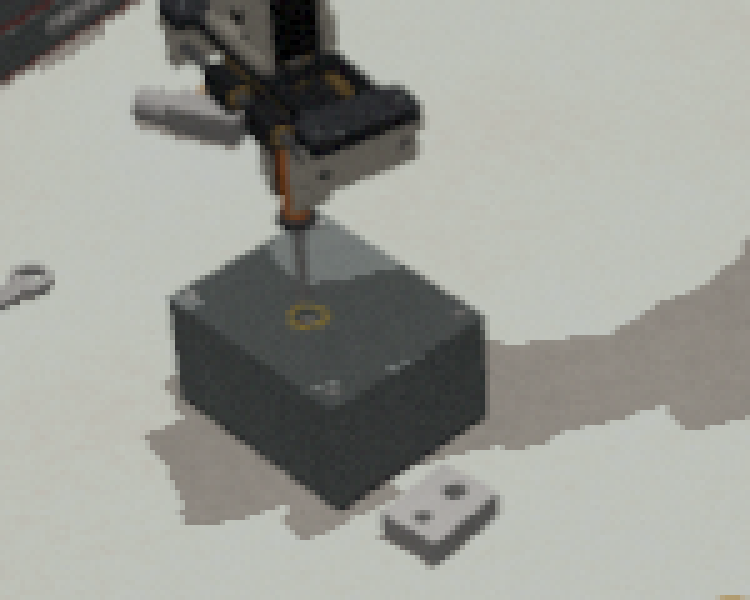

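```bash
python3 - <<'E'
from h import *
c=get_calibration('wrist');s,R,p=tool()
h=ray(c,278.6,217.2,.085);print('p',p,'hole',h,'in tool mm',1000*R.T@(h-p))
t=R.T@(ray(c,276.3,219.9,p[2]-.0807)-p);print('tip far edge in tool mm',1000*t)
E
```

```text
p [ 0.50859625 -0.22498329  0.17534946] hole [ 0.51045788 -0.2236116   0.085     ] in tool mm [-1.24139955  1.88098087 90.35094189]
tip far edge in tool mm [-2.00369260e-01 -5.35736122e-02  8.07002634e+01]
```

```bash
python3 -m crank '[[[0.2,0.19,0],0,255],[[0,0,0],0,255],[[0,0,0],0,255],[[0,0,0],0,255]]'; python3 - <<'E'
from h import *
c=get_calibration('wrist');s,R,p=tool();im,d=get_image('wrist');print(p,s['force'])
cv2.imwrite('pics/w10c.png',cv2.resize(im[180:270,230:320,::-1],(720,720),interpolation=3)[:600])
E
```

```text
clock: 8.2
position: [0.5069, -0.2223, 0.1748]
ee_rot: [0.497, 3.102, 0.0]
force: [0.4, -0.3, -1.2]
width: 0.191
[ 0.5069069  -0.22234444  0.17479301] [ 0.3503409  -0.25490865 -1.19621615]
```

View pics/w10c.png

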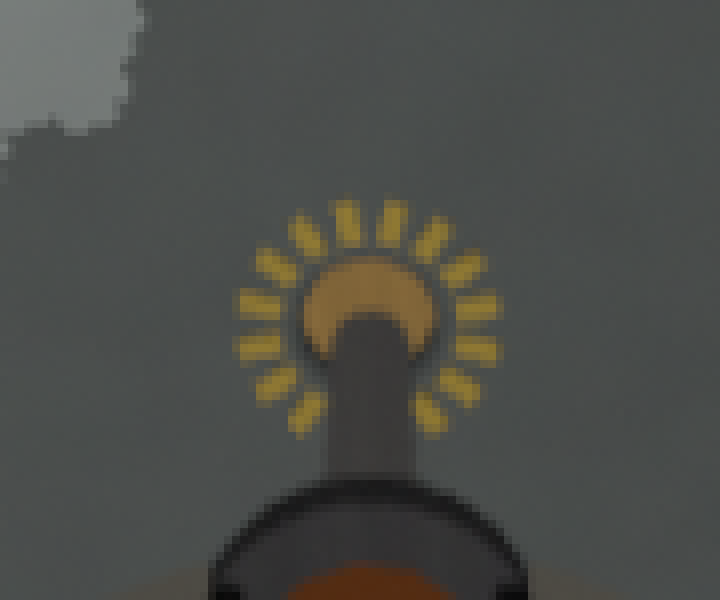

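Rod is laterally centred in the ring (crop 370 vs 369) and the fore-aft will match at contact. Descending into the hole.

```bash
python3 -m crank '[[[0,0,0.8],0,255],[[0,0,0.5],0,255],[[0,0,0.4],0,255],[[0,0,0.4],0,255],[[0,0,0],0,255]]'; python3 - <<'E'
from h import *
s,R,p=tool();print(p,s['force'],s['ft_torque'])
im,d=get_image('wrist');save('w11',im[150:300,180:380].repeat(4,0).repeat(4,1))
E
```

```text
clock: 8.75
position: [0.5065, -0.2222, 0.153]
ee_rot: [-0.497, -3.101, -0.0]
force: [0.1, 0.5, -0.8]
width: 0.189
[ 0.50650605 -0.22219989  0.15298793] [ 0.12525063  0.54480896 -0.84645308] [0.0353198  0.01367361 0.07193678]
```

View pics/w11.png

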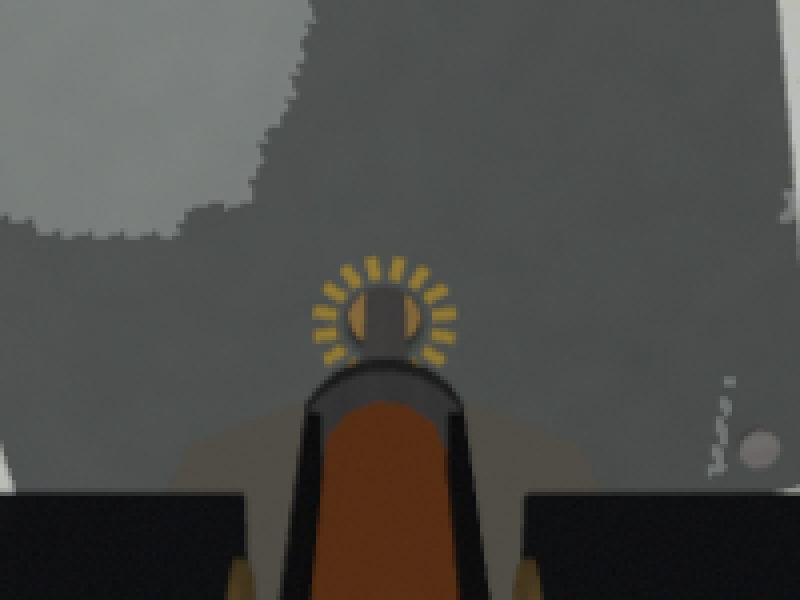

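Rod is through the ring (crop 385,320) with no contact force. Pressing the latch.

```bash
python3 -m crank '[[[0,0,0.5],0,255],[[0,0,0.4],0,255],[[0,0,0.3],0,255],[[0,0,0.3],0,255],[[0,0,0.2],0,255]]'; python3 -m crank '[[[0,0,0],0,255],[[0,0,0],0,255]]'; python3 - <<'E'
from h import *
im,d=get_image('side');save('d12',im[210:320,230:360].repeat(5,0).repeat(5,1))
E
```

```text
clock: 9.3
position: [0.5071, -0.2224, 0.1368]
ee_rot: [0.497, 3.101, 0.0]
force: [-0.9, 0.9, 5.2]
width: 0.188
clock: 9.5
position: [0.5071, -0.2224, 0.1369]
ee_rot: [0.497, 3.101, 0.0]
force: [-0.4, 0.4, 4.4]
width: 0.189
```

View pics/d12.png

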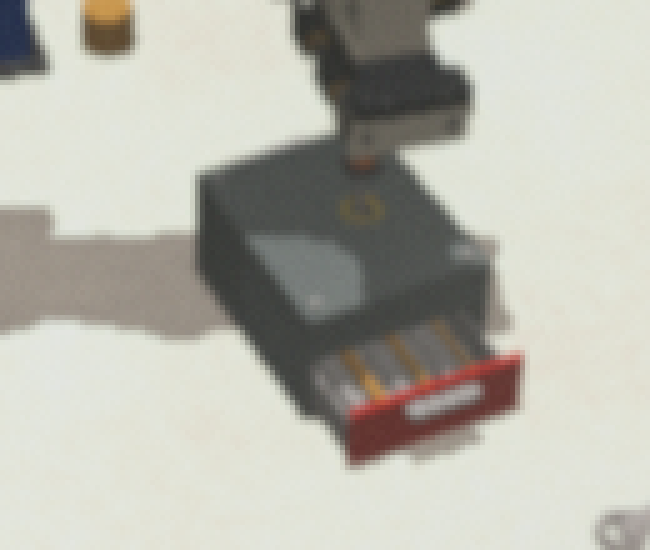

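Drawer is coming out (red front at crop 435,410). Let it finish, confirm.

```bash
python3 -m crank '[[[0,0,0],0,255],[[0,0,0],0,255],[[0,0,0],0,255],[[0,0,0],0,255]]'; python3 - <<'E'
from h import *
im,d=get_image('side');save('d13',im[210:320,230:360].repeat(5,0).repeat(5,1))
f=look_for('drawer_front','side')
print([(np.round(x['location'],4),x['score']) for x in f[:2]])
E
```

```text
clock: 9.95
position: [0.507, -0.2224, 0.1368]
ee_rot: [0.497, 3.102, 0.0]
force: [0.8, 0.5, 4.3]
width: 0.189
[(array([ 0.4777, -0.3256,  0.0194]), 0.77)]
```

View pics/d13.png

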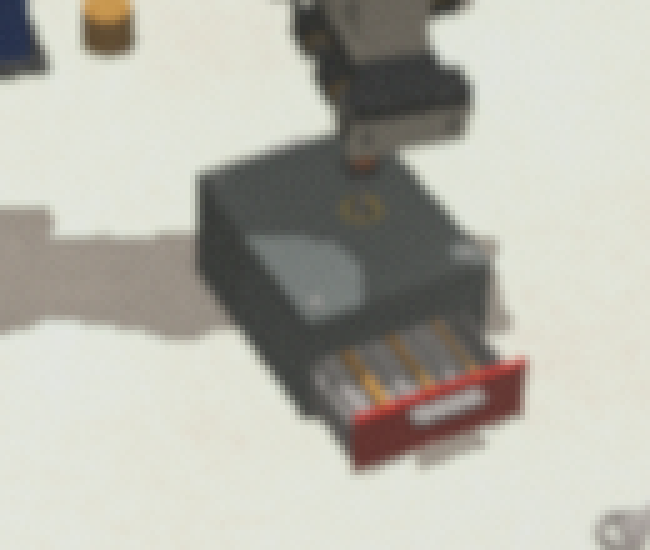

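```bash
cat > dr.py <<'E'
from h import *
def front(im,d):
    hsv=cv2.cvtColor(im,cv2.COLOR_RGB2HSV)
    m=((hsv[...,0]<8)|(hsv[...,0]>170))&(hsv[...,1]>130)&(d>0);m[:255]=0;m[315:]=0;m[:,:270]=0;m[:,345:]=0
    m=cv2.erode(m.astype(np.uint8),np.ones((3,3)))
    v,u=np.nonzero(m);W=np.array([world('side',a,b,float(d[b,a])) for a,b in zip(u,v)])
    return np.median(W,0).round(4),len(u)
E
python3 - <<'E'
from dr import *
im0=cv2.imread('pics/side0.png')[:,:,::-1];d0=np.load('pics/side0.npy')
im,d=get_image('side')
a,b=front(im0,d0),front(im,d);print(a,b,np.linalg.norm(a[0]-b[0]))
E
```

```text
(np.float64(nan), 0) (array([ 0.4404, -0.3528,  0.0466]), 6) nan
  return _methods._mean(a, axis=axis, dtype=dtype,
  ret = ret.dtype.type(ret / rcount)
```

```bash
sed -i 's/>130/>90/; s/    m=cv2.erode.*//' dr.py; python3 - <<'E'
from dr import *
im0=cv2.imread('pics/side0.png')[:,:,::-1];d0=np.load('pics/side0.npy')
im,d=get_image('side')
a,b=front(im0,d0),front(im,d);print(a,b,(a[0]-b[0]))
E
```

```text
(array([ 0.4749, -0.3021,  0.0321]), 269) (array([ 0.4682, -0.3553,  0.0304]), 278) [0.0067 0.0532 0.0017]
```

Front moved ≈54 mm: fully out. Retract straight up and return to the stand.

```bash
python3 -m crank '[[[0,0,-1],0,255],[[0,0,-2],0,255],[[0,0,-2],0,255],[[0,0,-2],0,255],[[0,0,0],0,255]]'; python3 - <<'E'
from dr import *
im,d=get_image('side');save('d14',im[160:320,230:360].repeat(3,0).repeat(3,1));print(front(im,d))
print(to([0.4455,0.1622,0.207]))
E
```

```text
clock: 10.65
position: [0.5075, -0.223, 0.2091]
ee_rot: [0.497, 3.099, -0.001]
force: [1.1, -0.3, -1.3]
width: 0.187
(array([ 0.4662, -0.3556,  0.0307]), 269)
[17.87 34.63  0.04]
```

View pics/d14.png

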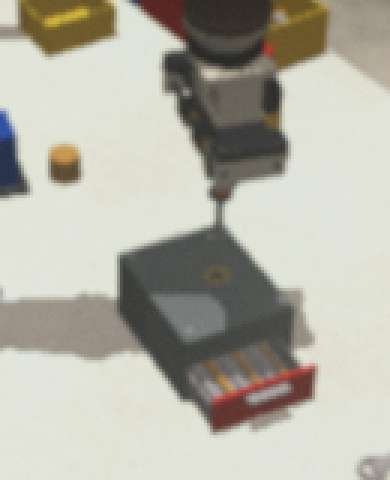

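Drawer stays out (red front at crop 265,395), pin free of the case. Back to the stand.

```bash
python3 -m crank '[[[1.6,3,0],0,255],[[2.3,4.4,0],0,255],[[2.3,4.4,0],0,255],[[2.3,4.4,0],0,255],[[2.3,4.4,0],0,255]]';python3 -m crank '[[[2.3,4.4,0],0,255],[[2.3,4.4,0],0,255],[[1.8,3.7,0],0,255],[[0.6,1.5,0],0,255],[[0,0,0],0,255]]';python3 -m crank '[[[0,0,0],0,255],[[0,0,0],0,255],[[0,0,0],0,255]]'; python3 - <<'E'
from h import *
s,R,p=tool();print(p,to([0.4455,0.1622,0.207]))
c=get_calibration('wrist');im,d=get_image('wrist')
cv2.imwrite('pics/w15c.png',cv2.resize(im[150:270,210:330,::-1],(720,720),interpolation=3)[:600])
E
```

```text
clock: 11.2
position: [0.467, 0.0087, 0.2057]
ee_rot: [-0.497, -3.1, 0.001]
force: [0.7, 0.7, -1.0]
width: 0.192
clock: 11.7
position: [0.4444, 0.1647, 0.2055]
ee_rot: [-0.489, -3.101, 0.001]
force: [-0.4, -0.3, -0.6]
width: 0.189
clock: 12.0
position: [0.446, 0.1605, 0.2065]
ee_rot: [-0.501, -3.101, 0.001]
force: [-0.1, -0.4, -0.1]
width: 0.186
[0.44600274 0.16049497 0.20651874] [ 0.1   0.15 -0.05]
```

View pics/w15c.png

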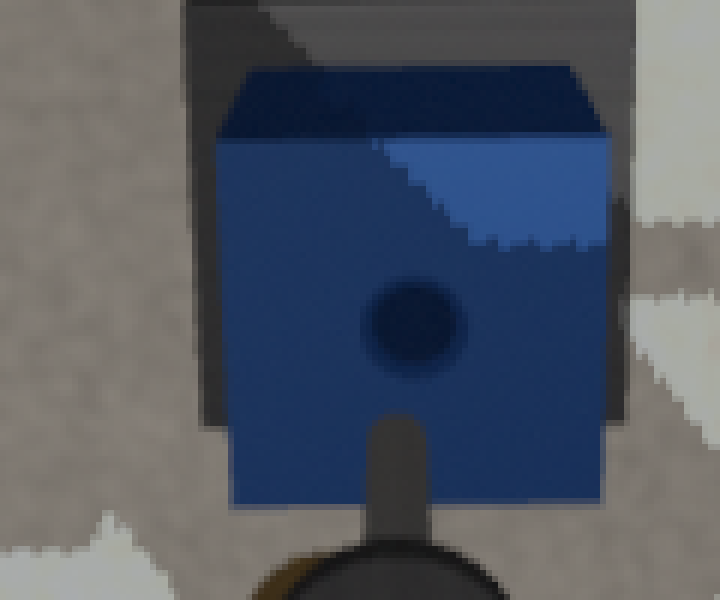

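```bash
python3 - <<'E'
from h import *
c=get_calibration('wrist');s,R,p=tool();h=ray(c,278.8,204.5,.08);print(p,h,1000*R.T@(h-p))
E
```

```text
[0.4460696  0.16072041 0.20664394] [0.44783906 0.1626     0.08      ] [ -1.09623809   2.38060973 126.64312917]
```

```bash
python3 -m crank '[[[0.15,0.2,2],0,255],[[0,0,1.5],0,255],[[0,0,0.3],0,255],[[0,0,0],0,255],[[0,0,0],0,255]]';python3 -m crank '[[[0,0,0],0,255],[[0,0,0],0,255]]'; python3 - <<'E'
from h import *
s,R,p=tool();print(p)
c=get_calibration('wrist');im,d=get_image('wrist')
cv2.imwrite('pics/w16c.png',cv2.resize(im[180:270,230:320,::-1],(720,720),interpolation=3)[:600])
E
```

```text
clock: 12.55
position: [0.4456, 0.1642, 0.1694]
ee_rot: [0.498, 3.101, 0.001]
force: [-0.4, -0.1, -0.5]
width: 0.191
clock: 12.75
position: [0.4455, 0.1644, 0.1693]
ee_rot: [0.497, 3.101, 0.001]
force: [0.4, 0.3, -1.0]
width: 0.189
[0.44549714 0.16441899 0.16930245]
```

View pics/w16c.png

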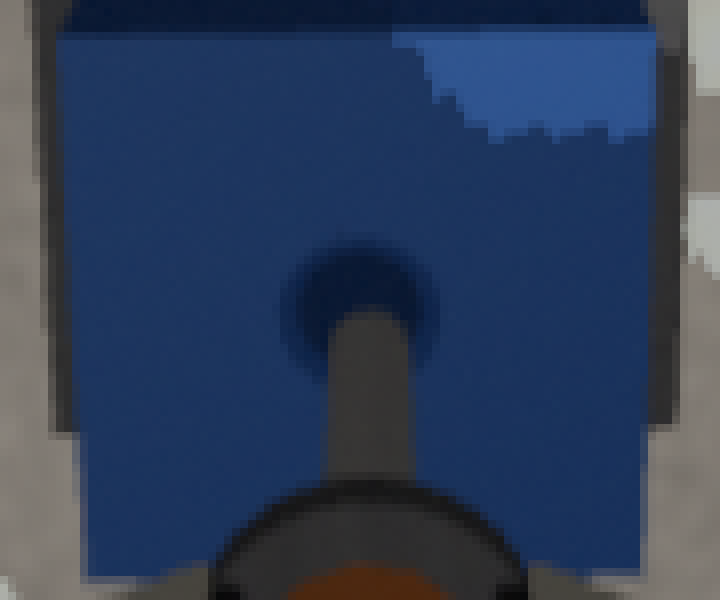

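```bash
python3 -m crank '[[[0.12,-0.09,0],0,255],[[0,0,0.4],0,255],[[0,0,0],0,255],[[0,0,0],0,255]]'; python3 - <<'E'
from h import *
s,R,p=tool();print(p)
c=get_calibration('wrist');im,d=get_image('wrist')
cv2.imwrite('pics/w17c.png',cv2.resize(im[180:270,230:320,::-1],(720,720),interpolation=3)[:600])
E
```

```text
clock: 13.2
position: [0.4436, 0.1638, 0.1645]
ee_rot: [-0.497, -3.102, 0.0]
force: [-0.3, 0.6, -0.6]
width: 0.188
[0.44355972 0.16379656 0.16454463]
```

View pics/w17c.png

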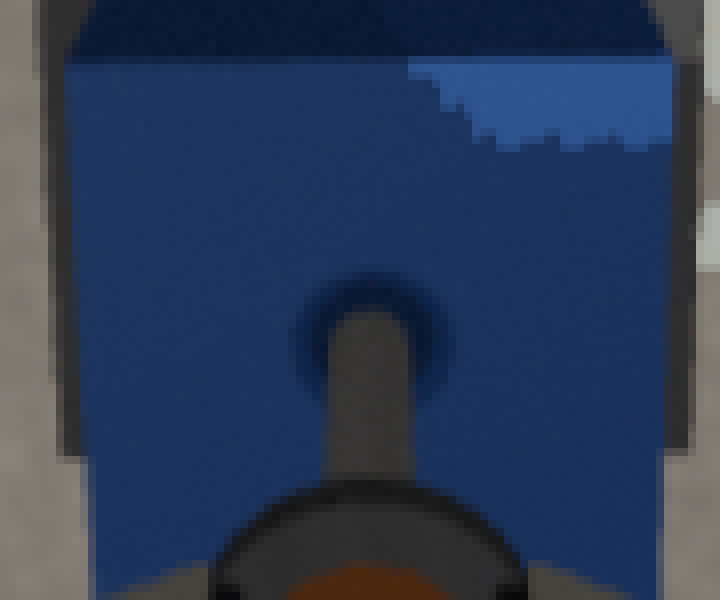

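Rod centred in the mouth (tip 369,346; hole ≈372,350). Inserting.

```bash
python3 -m crank '[[[0,0,0.5],0,255],[[0,0,0.5],0,255],[[0,0,0.5],0,255],[[0,0,0.5],0,255],[[0,0,0],0,255]]';python3 -m crank '[[[0,0,1],0,255],[[0,0,1],0,255],[[0,0,0],0,255]]'
```

```text
clock: 13.75
position: [0.4433, 0.1636, 0.1439]
ee_rot: [-0.497, -3.101, 0.001]
force: [0.6, -0.6, -1.3]
width: 0.19
clock: 14.05
position: [0.4432, 0.1635, 0.1233]
ee_rot: [-0.497, -3.101, 0.002]
force: [0.6, -0.2, -1.8]
width: 0.189
```

No contact; 40 mm in. Continue down.

```bash
python3 -m crank '[[[0,0,1],0,255],[[0,0,0.8],0,255],[[0,0,0.5],0,255],[[0,0,0.2],0,255],[[0,0,0],0,255]]';python3 -m crank '[[[0,0,0.2],0,255],[[0,0,0],0,255]]'; python3 - <<'E'
from h import *
im,d=get_image('wrist');save('w18',im[150:300,180:380].repeat(4,0).repeat(4,1));print(tool()[2])
E
```

```text
clock: 14.55
position: [0.4435, 0.1637, 0.0994]
ee_rot: [-0.497, -3.101, 0.001]
force: [0.5, 0.2, -1.6]
width: 0.19
clock: 14.75
position: [0.4438, 0.1639, 0.0977]
ee_rot: [0.497, 3.102, 0.0]
force: [0.4, -0.3, -0.5]
width: 0.192
[0.44378238 0.1638964  0.09784356]
```

View pics/w18.png

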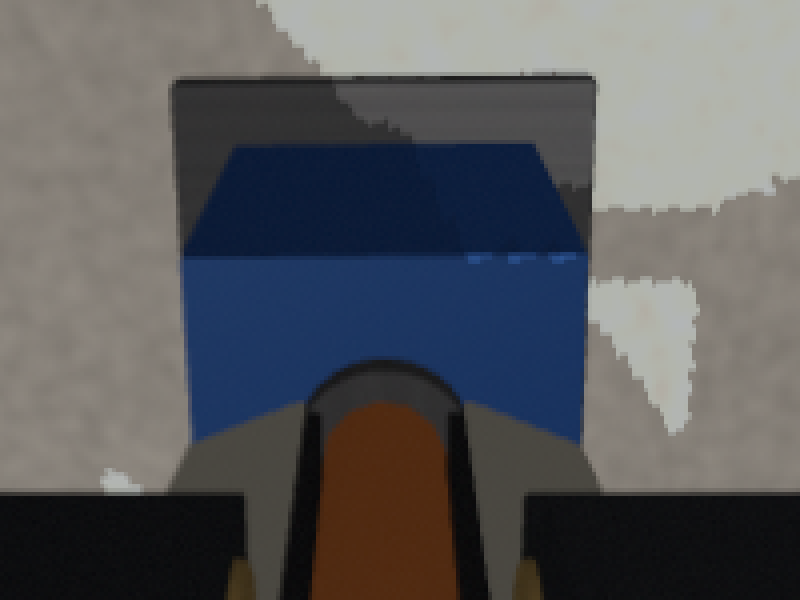

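Collar just above the stand top, ~3 mm left. Lowering by small steps until contact.

```bash
python3 -m crank '[[[0,0,0.1],0,255],[[0,0,0.1],0,255],[[0,0,0],0,255]]';python3 -m crank '[[[0,0,0.1],0,255],[[0,0,0],0,255]]'
```

```text
clock: 15.1
position: [0.4437, 0.1639, 0.0957]
ee_rot: [-0.497, -3.102, -0.0]
force: [-0.7, 0.0, -0.8]
width: 0.19
clock: 15.3
position: [0.4438, 0.1639, 0.0947]
ee_rot: [0.497, 3.102, 0.0]
force: [-0.3, -0.6, -0.8]
width: 0.188
```

```bash
python3 -m crank '[[[0,0,0.05],0,255],[[0,0,0],0,255]]';python3 -m crank '[[[0,0,0.05],0,255],[[0,0,0],0,255]]'
```

```text
clock: 15.5
position: [0.4438, 0.1639, 0.0947]
ee_rot: [0.497, 3.102, 0.001]
force: [-2.8, -1.3, 7.1]
width: 0.188
clock: 15.7
position: [0.4439, 0.1639, 0.0946]
ee_rot: [0.497, 3.102, 0.001]
force: [-4.6, -2.0, 14.8]
width: 0.19
```

Collar seated (contact at home height). Relieve and open.

```bash
python3 -m crank '[[[0,0,-0.08],0,255],[[0,0,0],0,120],[[0,0,0],0,120],[[0,0,0],0,120],[[0,0,0],0,120]]';python3 -m crank '[[[0,0,0],0,0],[[0,0,0],0,0],[[0,0,0],0,0],[[0,0,0],0,0],[[0,0,0],0,0]]'; python3 - <<'E'
from h import *
im,d=get_image('wrist');save('w19',im)
E
```

```text
clock: 16.2
position: [0.4437, 0.1638, 0.0944]
ee_rot: [-0.497, -3.102, 0.0]
force: [-0.7, 0.4, 0.1]
width: 0.486
clock: 16.7
position: [0.4437, 0.1638, 0.0945]
ee_rot: [0.497, 3.102, 0.0]
force: [0.3, -0.5, -0.3]
width: 0.915
```

View pics/w19.png

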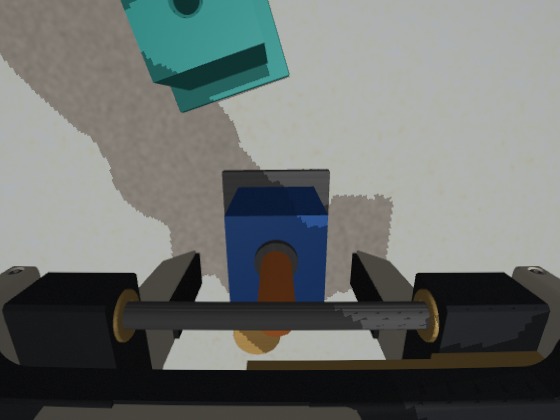

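Fingers clear of the pin, collar on the stand at (275,255). Rise and check.

```bash
python3 -m crank '[[[0,0,-2],0,0],[[0,0,-3],0,0],[[0,0,-4],0,0],[[0,0,-4],0,0],[[0,0,0],0,0]]';python3 -m crank '[[[0,0,0],0,0],[[0,0,0],0,0],[[0,0,0],0,0],[[0,0,0],0,0]]'; python3 - <<'E'
from dr import *
pintop('w20')
a,d=get_image('scene');b,e=get_image('side')
print(front(b,e))
o=np.zeros((540,800,3),np.uint8);o[:540,:400]=cv2.resize(a[180:270,300:400],(400,540));o[:,400:]=cv2.resize(b[170:310,180:340],(400,540));save('f20',o)
for n in ['workpiece','slug','oil','bin','wrench','drill']:
    for cam in ['scene','side']: print(n,cam,[(np.round(x['location'],3)) for x in look_for(n,cam)[:1]])
E
```

```text
clock: 17.25
position: [0.4464, 0.1649, 0.2294]
ee_rot: [0.497, 3.095, 0.008]
force: [0.3, 0.1, -0.9]
width: 0.996
clock: 17.65
position: [0.4432, 0.1636, 0.2236]
ee_rot: [-0.497, -3.101, 0.002]
force: [-0.4, 0.3, -0.2]
width: 1.002
tcp [0.4432 0.1636 0.2236] mean [0.4439 0.1632 0.1393] mid [0.4447 0.1631 0.1377] in tool cm [-0.17  0.01  8.58] 338
(array([ 0.4682, -0.3556,  0.0319]), 271)
workpiece scene [array([ 0.549, -0.086,  0.022])]
workpiece side []
slug scene [array([0.539, 0.127, 0.036])]
slug side []
oil scene [array([0.781, 0.045, 0.085])]
oil side [array([0.755, 0.02 , 0.077])]
bin scene [array([0.704, 0.405, 0.014])]
bin side [array([0.715, 0.41 , 0.03 ])]
wrench scene [array([ 0.608, -0.483,  0.007])]
wrench side [array([ 0.598, -0.48 ,  0.004])]
drill scene [array([0.568, 0.509, 0.165])]
drill side [array([0.527, 0.499, 0.096])]
```

View pics/f20.png

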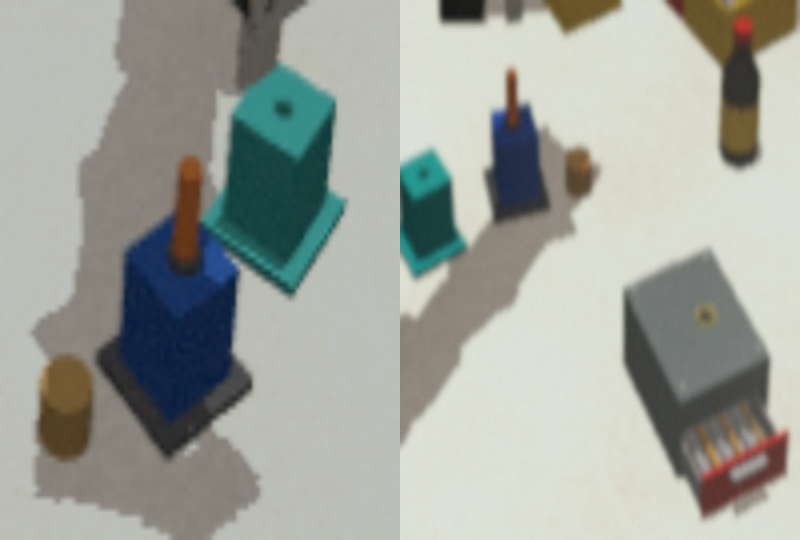

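View pics/w20.png

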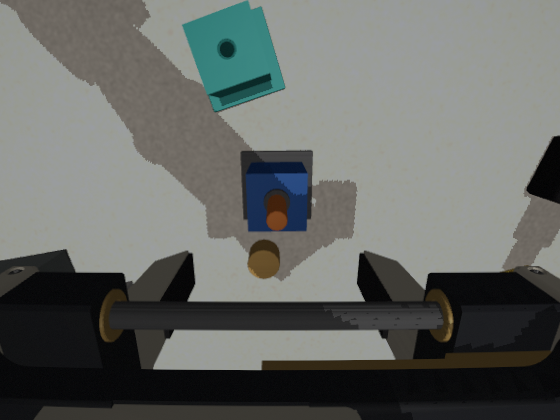

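Pin is upright in the blue stand: the top is at z 0.139, as at the start, and within 2 mm of its starting position. The drawer is out, the bystanders are unmoved, and the gripper is clear. Handing in.

```bash
python3 - <<'E'
from h import *
print(workorder.sign_off())
E
```

```text
the job is handed in; nothing more can be done
None
```

The job is done and handed in at about 18 s on the robot's clock. I took the pin from the blue stand, pushed its rod through the yellow-ringed hole until the drawer sprang out, then put the pin back and let go.

**Drawer:** The red front moved about 54 mm by side-camera depth, good to roughly 2 mm. It was still out after I withdrew the pin and again just before hand-in.

**Pin:** The collar touched down at the same height as at the start. The top of the handle is at z 0.139 m, as before, and within 2 mm of where it began. It looks upright in both outside cameras, and the gripper is open and well clear above it.

**Latch:** I could not see the hidden paddle, so I did not check directly that it sprang back. The rod was fully withdrawn from the hole.

**Bystanders:** Positions from the scene camera match the start within about 4 mm. Two side-camera results did not agree:
- **Drill:** the side camera placed it about 55 mm lower and 15 mm to the side of its first reading. I took this as a different part of the drill being detected, since the scene camera showed it unmoved and the arm never came near it.
- **Brass cylinder:** the side camera's detector missed it in the last look, though it is plainly visible in place in the picture.

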